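# Stack the lidded storage boxes on their docking plates

## Robot

A 7-joint arm with a two-finger parallel gripper is mounted at the origin on a cart in front of the work surface, level with it; the furniture and walls round the work are solid. World frame = base frame: x ahead of the robot, y to its left, z up, the work surface at z = 0. Lengths are in m, angles in rad, forces in N, time in s.
With the tool pointing down it reaches from about 0.425 to 0.825 m from the base axis. Payload 3.6 kg.
Tool frame: the origin (TCP) lies on the centre line of the jaws, within the pads' length; the fingertips stand 17 mm ahead of it and the grasp point (between the pads) lies 2 mm behind it; z points along the fingers, y is the direction in which the jaws open and shut (so a half turn about z gives the same grasp; the last joint's range is limited). The gripper opens to 93 mm and grips with 3 to 60 N. Pads are 15 mm wide; open, the fingers measure 128 mm over their backs; the gripper's body (75 mm by 188 mm) begins 65 mm behind the grasp point.
Start: joints at [-0.026, 0.615, -0.013, 1.423, 0.008, 1.103, -0.04], TCP at [0.65, 0, 0.236] pointing down, gripper open.
Joint ranges: [-3.12, 3.12], [-0.3, 2.06], [-1.34, 1.32], [0.26, 2.42], [-1.36, 4.5], [0.01, 1.98], [-2.84, 2.84]. Speed limits (rad/s): [2.79, 2.79, 3.14, 3.14, 3.14, 3.14, 3.14].

## Interface

Orientations are given as a unit quaternion [w, x, y, z].
In Python, from plant import robot, optics gives the robot as it stands.
- The arm moves only by the tool jog_arm, never from a script. Its arguments are lists of equal length, an entry for each row: "xyz": the shift along the tool's x, y, z in m, a list of three; "roll": the turn about the tool's z in degrees; "hand": the closure, from -1 (fully open) to 1 (shut). A call has 1 to 5 rows; each row shifts and turns the commanded pose from where the row before left it, along the tool's axes as they then stand; what a row does not reach is not made up. A row lasts 1/8 s, in which the tool goes at most 62.5 mm and 10.7 degrees, less where a joint would pass 70% of its speed; a pose out of reach is approached as far as the arm can. A call with a gripper value outside its range is refused whole. The fingers move at their own pace and stop on an object; "newtons" is the grip in N (left out, the last holds). Time passes only in rows, so rows that do not move let the fingers close. It gives the time, the measured TCP pose, the force and the opening at its end, in the units of the state.
- robot.sense(): the state, without advancing time (a new reading comes with each control period).
- optics.snapshot(name): name is "scene" or "side" or "wrist"; returns a dict with "frame" (480x640x3 uint8, red, green, blue), "depth" (480x640 float32, m along the optical axis (not along the pixel's ray), 0 where there is no reading), "K" (3x3 intrinsics, pixels), "position" and "attitude" of the camera in the world. Camera axes: x right, y up, looking along -z (the intrinsics and any distortion apply to the point x, -y, -z); pixel columns grow to the right and rows downward; lengths in m; the calibration is good to about 2 mm. A picture is of the moment at which its call begins.
- robot.sign_off(): hands the job in, once; it reports no verdict.
Trained networks look in the newest picture that a camera, given by its name, has taken for a name from the list of things; names that differ only in an ending like _2 or _b are one class to them, and where a whole thing is asked for, a point or a joint stands for the part that bears it (a point fixed in the world has none). Each returns a list of dicts, best first, with "conf" (0 to 1); they miss things now and then, are a little off and sometimes report something else, mostly with a low value. They report only what shows in the picture. A call takes as long as a camera call. They do not tell look-alikes from the thing itself.
- optics.trace(camera, target): "mask" (480x640 bool, what is visible of it) and "point" ([column, row] in pixels, amid what is visible of it).
The state is a dict: "clock": time; "joint_pos": joint angles; "joint_velocities": joint speeds; "effort": joint torques, N m; "position": TCP position; "orientation": TCP orientation; "force": force on the tool from outside, world axes, zero at the start; "ft_torque": the same for the moment, N m; "width": finger opening in m.
Only numpy, scipy, OpenCV 4.12 (cv2) and the standard library are available. Lean on these libraries where they do the work, as an engineer would, in place of code of your own. Each camera call takes 0.05 s, during which the arm holds its last target. There are 200 camera calls.

## Task

Pick out the four blue-lidded storage boxes and stack them on the two grey docking plates: the two long boxes on the long plate and the two short boxes on the short plate, in each stack the tall box below and the flat one on top. Every box must sit fully down and level, the recesses in its base locked over the lugs beneath. Leave the medicine carton, the tablet bottle and the green cup where they stand.

Things in the scene. Friction and masses are not known exactly. Their poses are not given: they have to be found in the camera images.
- long_tall_box: Long tall box: white tub, flush blue lid with 2 lugs. 104 mm long (y), 54 wide (x; grip across it), 62 high to the lid, lugs 8 more. Origin: centre of underside, z up; half turn about z looks the same. Lugs at y +-30: cones 18 mm across at root, 9 at top. Underside: square recesses 20 wide, 9 deep at the same places; taper guides them if up to 4 mm off. Next box seats 62 mm above this origin.
- long_flat_box: Long flat box: white tub, flush blue lid with 2 lugs. 104 mm long (y), 54 wide (x; grip across it), 36 high to the lid, lugs 8 more. Origin: centre of underside, z up; half turn about z looks the same. Lugs at y +-30: cones 18 mm across at root, 9 at top. Underside: square recesses 20 wide, 9 deep at the same places; taper guides them if up to 4 mm off.
- short_tall_box: Short tall box: white tub, flush blue lid with 2 lugs. 66 mm long (y), 54 wide (x; grip across it), 62 high to the lid, lugs 8 more. Origin: centre of underside, z up; half turn about z looks the same. Lugs at y +-18: cones 18 mm across at root, 9 at top. Underside: square recesses 20 wide, 9 deep at the same places; taper guides them if up to 4 mm off. Next box seats 62 mm above this origin.
- short_flat_box: Short flat box: white tub, flush blue lid with 2 lugs. 66 mm long (y), 54 wide (x; grip across it), 36 high to the lid, lugs 8 more. Origin: centre of underside, z up; half turn about z looks the same. Lugs at y +-18: cones 18 mm across at root, 9 at top. Underside: square recesses 20 wide, 9 deep at the same places; taper guides them if up to 4 mm off.
- long_dock: Long docking plate, fixed: grey, 118 mm (y) x 66 mm (x) x 8 mm thick, two grey lugs 8 mm high on top at y +-30 mm, like those of the long boxes, the only boxes that fit. Origin: centre of its underside, on the desk; a seated box has its underside 8 mm above this. Half turn about z looks the same.
- short_dock: Short docking plate, fixed: grey, 80 mm (y) x 66 mm (x) x 8 mm thick, two grey lugs 8 mm high on top at y +-18 mm, like those of the short boxes, the only boxes that fit. Origin: centre of its underside, on the desk; a seated box has its underside 8 mm above this. Half turn about z looks the same.
- carton: White and purple medicine carton, 46 x 74 x 36 mm, without lugs, to be left alone. Origin: centre of its underside.
- tablet_bottle: White tablet bottle with ribbed white cap, 48 mm across, 78 mm high, to be left alone. Origin: centre of its underside.
- green_cup: Empty green dose cup with a small side tab, 62 x 77 mm with the tab, 44 mm high, to be left alone. Origin: centre of its underside.
There are look-alikes about, which are no part of the job. Leave any orange look-alike of the long_flat_box alone. What is shaped like the short_tall_box but orange is not meant.

How it is judged:
By the outcome, as a careful person would: the job done as asked, in the order asked, and still so for the second after the job is handed in, with the robot touching nothing.
It also fails if it takes over 109 s, if anything falls off the work surface, if the arm or the gripper's body presses on something with over 40 N, if the wrist force passes 120 N, or if a joint passes its speed limit or range.

## Working session

There is one attempt and no reset: what is moved stays moved. The work goes in short steps, Python scripts to look and compute and a tool call to move; the robot and the scene stay as the last step left them, time stands still between calls to the robot, and variables do not carry over. Pictures are saved under pics/ and viewed, about 12 in all and at most 16, crops included, and the job is handed in when it is done.

Besides the shell and the picture viewer there is one more tool, called after "Call:" as name(argument=value, ...) on one line, values as JSON. jog_arm: Moves the arm, as the interface text tells. Its arguments: {"type":"object","properties":{"xyz":{"type":"array"},"roll":{"type":"array"},"hand":{"type":"array"},"newtons":{"type":"number"}},"required":["xyz","roll","hand"]}

```bash
ls; mkdir -p pics; cat > h.py <<'E'
import numpy as np, cv2
from plant import robot, optics
from scipy.spatial.transform import Rotation as R
def rot(q): return R.from_quat([q[1],q[2],q[3],q[0]]).as_matrix()
def snap(n):
    s=optics.snapshot(n); return s
def cloud(s):
    d=s['depth']; K=np.array(s['K']); v,u=np.mgrid[0:480,0:640]
    x=(u-K[0,2])/K[0,0]*d; y=(v-K[1,2])/K[1,1]*d
    P=np.stack([x,-y,-d],-1); a=np.array(s['attitude'])
    A=a if a.shape==(3,3) else rot(a)
    W=P@A.T+np.array(s['position']); W[d<=0]=np.nan
    return W
def save(n,f): cv2.imwrite('pics/'+n+'.png',cv2.cvtColor(f,cv2.COLOR_RGB2BGR))
E
python3 - <<'E'
from h import *
print(robot.sense())
for n in('scene','side'):
    s=snap(n); save(n,s['frame']); np.save(n+'_c.npy',cloud(s)); np.save(n+'_f.npy',s['frame'])
    print(n,s['position'],s['attitude'],s['K'],[k for k in s])
E
```

```text
pics
{'clock': 0.0, 'joint_pos': array([-0.02650611,  0.61590624, -0.01260055,  1.4248562 ,  0.00812165,
        1.10338933, -0.04040593]), 'joint_velocities': array([ 0.00030077, -0.00082698,  0.00150519,  0.00131875, -0.00182173,
        0.00076309,  0.00181282]), 'effort': array([ 5.37042069e-04, -4.58937871e+01,  2.08912762e-01, -1.65743172e+01,
       -6.11085235e-02,  2.03703978e-02,  2.53581929e-04]), 'position': array([ 6.49270753e-01, -2.88323681e-07,  2.34503736e-01]), 'orientation': array([-0.00086414,  0.70708386,  0.70712859, -0.00090907]), 'force': array([-0.26791467,  1.11028613,  0.1891592 ]), 'ft_torque': array([0.02532394, 0.00587135, 0.00317349]), 'width': 0.09293117623811765}
scene [-0.04090303 -1.11928883  0.87570733] [ 0.85540303  0.46163564 -0.12181429 -0.20084688] [[623.49456587   0.         309.57908548]
 [  0.         623.49456587 238.17784732]
 [  0.           0.           1.        ]] ['frame', 'depth', 'K', 'position', 'attitude']
side [ 0.14638229 -0.90971879  0.91164406] [ 0.89280853  0.39835424 -0.08410108 -0.19270144] [[583.36737104   0.         320.14335195]
 [  0.         583.36737104 235.66685024]
 [  0.           0.           1.        ]] ['frame', 'depth', 'K', 'position', 'attitude']
```

View pics/scene.png

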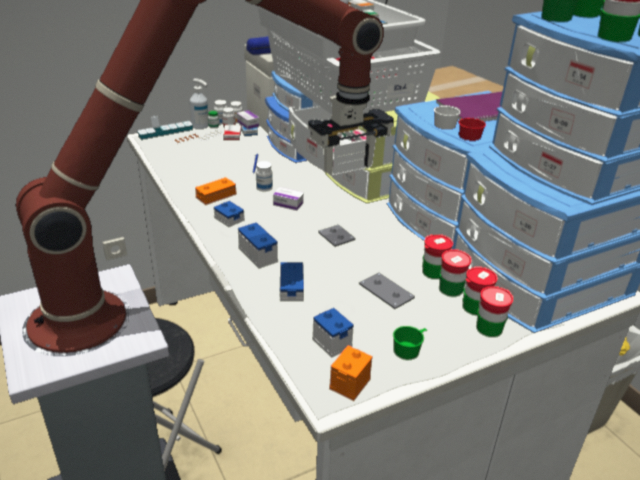

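View pics/side.png

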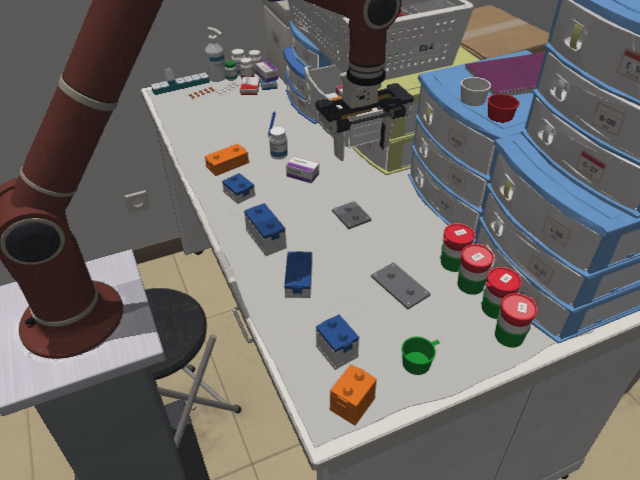

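Both pictures show the same layout. In the side view, the blue boxes are at about (238,187) short flat, (265,228) long tall, (298,273) long flat and (338,340) short tall. The orange look-alikes are at (228,158) and (353,393), and the docks at (351,214) and (400,284). The long flat box shows no lugs, so I'll check it in a close crop while measuring.

```bash
cat > m.py <<'E'
from h import *
import sys
names=['long_tall_box','long_flat_box','short_tall_box','short_flat_box','long_dock','short_dock','carton','tablet_bottle','green_cup']
for cam in('side','scene'):
    s=snap(cam); W=cloud(s); np.save(cam+'_c.npy',W)
    for t in names:
        for r in optics.trace(cam,t)[:3]:
            m=r['mask']; m=cv2.erode(m.astype(np.uint8),np.ones((3,3)))>0; P=W[m]; P=P[~np.isnan(P[:,0])]
            if len(P)<20: continue
            c=np.median(s['frame'][m],0); zt=np.percentile(P[:,2],95)
            T=P[(P[:,2]>zt-.014)]
            T=T[T[:,2]<zt+.02]
            (cx,cy),(w,h),a=cv2.minAreaRect((T[:,:2]*1000).astype(np.float32))
            print(cam,t,'%.2f'%r['conf'],np.round(r['point']),c,'z95 %.3f min %.3f'%(zt,P[:,2].min()),'xy %.0f %.0f size %.0f %.0f ang %.1f'%(cx,cy,w,h,a))
E
python3 m.py
python3 - <<'E'
from h import *
f=np.load('side_f.npy')
save('crop',cv2.resize(f[140:430,190:450],None,fx=2,fy=2,interpolation=2))
E
```

```text
side long_tall_box 0.95 [268. 228.] [46. 76. 88.] z95 0.064 min 0.003 xy 440 56 size 52 107 ang 6.2
side long_tall_box 0.38 [277. 140.] [91.  89.5 88. ] z95 0.077 min 0.005 xy 594 363 size 37 33 ang 47.7
side long_flat_box 0.82 [223. 159.] [150.  79.  29.] z95 0.039 min 0.002 xy 449 378 size 103 53 ang 13.0
side short_tall_box 0.93 [349. 391.] [173.  90.  34.] z95 0.065 min 0.001 xy 428 -415 size 69 52 ang 31.1
side short_tall_box 0.90 [337. 341.] [47. 79. 95.] z95 0.065 min -0.001 xy 453 -301 size 53 70 ang 7.3
side short_tall_box 0.62 [418. 351.] [19. 65. 28.] z95 0.042 min -0.003 xy 577 -385 size 65 55 ang 43.4
side short_flat_box 0.71 [240. 190.] [46. 78. 95.] z95 0.039 min 0.001 xy 438 244 size 53 65 ang 17.0
side long_dock 0.59 [398. 284.] [105. 103. 106.] z95 0.011 min -0.001 xy 649 -202 size 65 117 ang 13.4
side short_dock 0.76 [351. 217.] [90. 88. 92.] z95 0.012 min 0.001 xy 660 48 size 64 77 ang 3.8
side carton 0.80 [300. 169.] [94.5 88.  91. ] z95 0.037 min 0.001 xy 616 249 size 45 73 ang 39.4
side tablet_bottle 0.89 [275. 144.] [91. 89. 88.] z95 0.077 min 0.005 xy 593 365
[... 560 characters left out ...]
_box 0.82 [226. 213.] [ 51.  97. 106.] z95 0.039 min 0.002 xy 437 245 size 53 72 ang 15.0
scene long_dock 0.56 [386. 290.] [133. 133. 136.] z95 0.011 min 0.000 xy 648 -202 size 67 119 ang 13.3
scene short_dock 0.89 [335. 234.] [113. 112. 115.] z95 0.013 min 0.001 xy 658 48 size 66 85 ang 6.0
scene carton 0.76 [287. 199.] [122. 115. 118.] z95 0.038 min 0.004 xy 615 248 size 53 73 ang 40.0
scene tablet_bottle 0.80 [266. 178.] [115. 116. 112.] z95 0.078 min 0.002 xy 593 365 size 37 38 ang 12.6
scene tablet_bottle 0.44 [288. 198.] [122. 115. 118.] z95 0.038 min 0.000 xy 618 252 size 59 73 ang 44.9
scene green_cup 0.72 [407. 341.] [ 9. 82. 25.] z95 0.043 min -0.003 xy 576 -387 size 66 56 ang 46.8
```

View pics/crop.png

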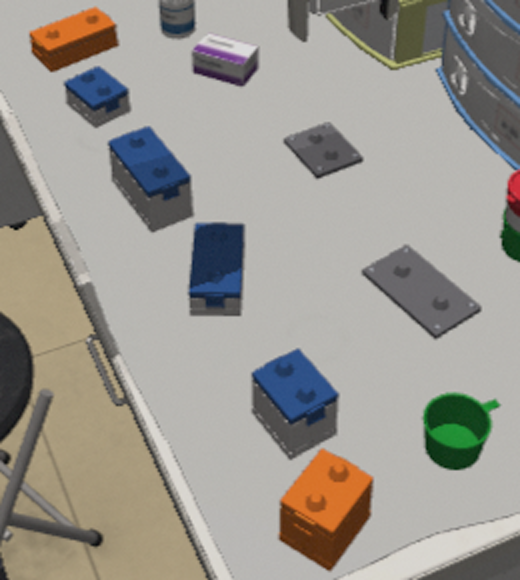

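The crop shows the four blue boxes at (97,95), (150,175), (217,265) and (295,400), the oranges at (75,38) and (327,507), and grey plates at (323,148) and (420,288). The lid of the blue box at (217,265) is in shadow, so I'll check its height map.

```bash
python3 - <<'E'
from h import *
for n in('side','scene'):
    f=np.load(n+'_f.npy').astype(int); W=np.load(n+'_c.npy')
    for (x,y,nm) in [(.46,-.095,'LF'),(.44,.055,'LT'),(.452,-.301,'ST'),(.438,.245,'SF')]:
        b=(f[...,2]>f[...,0]+25)&(np.hypot(W[...,0]-x,W[...,1]-y)<.075)&(W[...,2]>.015)
        P=W[b]; 
        c,*_=np.linalg.lstsq(np.c_[P[:,:2]-[x,y],np.ones(len(P))],P[:,2],rcond=None)
        r=P[:,2]-np.c_[P[:,:2]-[x,y],np.ones(len(P))]@c
        ok=abs(r)<.004
        c,*_=np.linalg.lstsq(np.c_[P[ok,:2]-[x,y],np.ones(ok.sum())],P[ok,2],rcond=None)
        z=np.percentile(P[:,2],[2,10,50,90,98])
        T=P[P[:,2]>np.median(P[:,2])-.006]
        print(n,nm,len(P),'plane',np.round(c,3),'z',np.round(z,4),cv2.minAreaRect((T[:,:2]*1000).astype(np.float32)))
s=snap('side'); f=s['frame'][240:305,270:330].astype(float)
save('lf',np.clip(cv2.resize(f,None,fx=9,fy=9,interpolation=2)*2,0,255).astype(np.uint8))
b=(np.abs(np.load('side_c.npy')[...,0]-.46)<.07)
W=np.load('side_c.npy'); print(np.round(W[250:300:5,280:318:5,2]*1000))
E
```

```text
side LF 938 plane [0.02  0.005 0.035] z [0.0223 0.0314 0.0346 0.0374 0.0418] ((458.7689208984375, -94.23495483398438), (110.35553741455078, 52.26658630371094), 66.41287231445312)
side LT 798 plane [0.002 0.013 0.06 ] z [0.0483 0.0568 0.0603 0.0633 0.0679] ((441.48223876953125, 59.15559768676758), (54.69453811645508, 112.3866195678711), 5.862451553344727)
side ST 936 plane [0.008 0.016 0.06 ] z [0.0489 0.057  0.0605 0.064  0.069 ] ((452.6700134277344, -298.99456787109375), (54.18295669555664, 73.24191284179688), 8.9681396484375)
side SF 420 plane [0.008 0.026 0.034] z [0.0227 0.0285 0.0345 0.038  0.0426] ((439.26171875, 248.80685424804688), (55.05819320678711, 72.88597106933594), 15.589754104614258)
scene LF 689 plane [0.012 0.012 0.035] z [0.0228 0.0314 0.035  0.0382 0.0426] ((459.8122253417969, -94.6451416015625), (114.73818969726562, 51.75785446166992), 65.13611602783203)
scene LT 603 plane [-0.003  0.01   0.061] z [0.049  0.0573 0.0608 0.0641 0.069 ] ((442.2506103515625, 56.959163665771484), (57.25477981567383, 117.6927261352539), 6.044214725494385)
scene ST 692 plane [0.007 0.023 0.061] z [0.0474 0.0574 0.0611 0.0649 0.0695] ((452.37652587890625, -297.57611083984375), (56.82801818847656, 75.1925277709961), 3.7701034545898438)
scene SF 325 plane [-0.009  0.046  0.035] z [0.021  0.0295 0.0346 0.039  0.0432] ((438.2695007324219, 246.84634399414062), (57.33253479003906, 76.0510025024414), 14.731132507324219)
[[-1. -0. -2. -2.  0. -2. -3. -1.]
 [-1.  0. 31. 35. 42. 34. 37. -1.]
 [-2. -3. 36. 36. 36. 39. 33. -2.]
 [-3. -3. 34. 38. 37. 34. 34.  1.]
 [-0. -1. 35. 37. 33. 36. 33. -3.]
 [-3. -1. 36. 35. 40. 36. 36. -1.]
 [ 0. 32. 30. 35. 35. 36. 36. -3.]
 [-3. 33. 32. 34. 36. 34. 34.  3.]
 [-1. 20. 23. 23. 26. 22. 21. -3.]
 [ 0.  7.  6.  8.  6.  6.  8. -2.]]
```

View pics/lf.png

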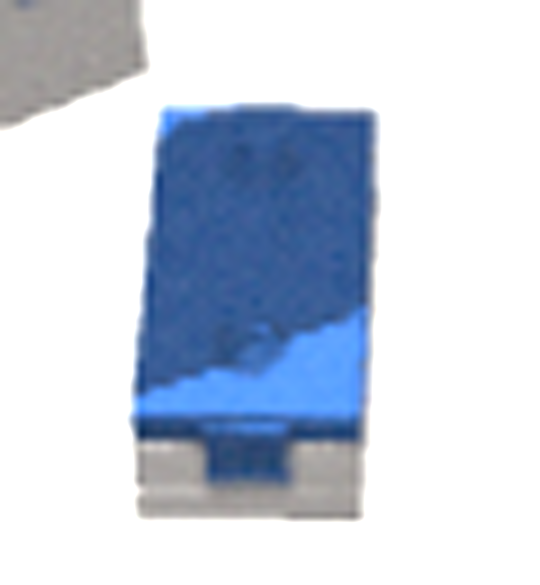

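All four blue boxes stand upright; the long flat one is only in the arm's shadow, with lugs at crop (265,160) and (255,345). Candidates (side-view pixels): long_flat blue (298,273) vs orange (228,158), short_tall blue (338,340) vs orange (353,393), long_tall (265,228), short_flat (238,187). I choose the blue ones. Next: wrist view of the dock and a clearance check.

```bash
cat >> h.py <<'E'
def fitrect(T,L,Wd,guess):
    """fit L(y) x Wd(x) rect to top points by covering: maximise points inside shrunk rect"""
    from scipy.optimize import minimize
    def cost(p):
        c,s=np.cos(p[2]),np.sin(p[2]); d=T-p[:2]
        a=abs(d@[c,s])-Wd/2; b=abs(d@[-s,c])-L/2
        return np.mean(np.clip(np.maximum(a,b)+.001,0,.01)**2)*1e6
    best=min((minimize(cost,np.array(guess)+[dx,dy,da],method='Nelder-Mead',options=dict(initial_simplex=np.array(guess)+[dx,dy,da]+np.array([[0,0,0],[.006,0,0],[0,.006,0],[0,0,.08]]))) for dx in(-.003,.003) for dy in(-.003,.003) for da in(-.05,.05)),key=lambda r:r.fun)
    return best.x,best.fun
def go(x,y,z,yawdeg,s=None):
    s=s or robot.sense(); M=rot(s['orientation']); d=M.T@(np.array([x,y,z])-s['position'])
    cur=np.degrees(np.arctan2(M[1,1],M[0,1])); r=-((yawdeg-cur+90)%180-90)
    t=np.radians(yawdeg); dd=np.array([x,y,z])-s['position']
    print('pos',np.round(s['position'],4),'yaw %.1f'%cur,'roll %.1f'%r,'shift now',np.round(d*1000,1),'shift after roll',np.round([(-np.sin(t)*dd[0]+np.cos(t)*dd[1])*1000,(np.cos(t)*dd[0]+np.sin(t)*dd[1])*1000,-dd[2]*1000],1),'F',np.round(s['force'],1),'w %.4f t %.1f'%(s['width'],s['clock']))
E
python3 - <<'E'
from h import *
W=np.concatenate([np.load(n+'_c.npy').reshape(-1,3) for n in('side','scene')])
W=W[~np.isnan(W[:,0])]
for n,x,y,a in(('SD',.659,.048,4.5),('LD',.648,-.202,13.3)):
    a=np.radians(a); d=W[:,:2]-[x,y]; u=d@[np.cos(a),np.sin(a)]; v=d@[-np.sin(a),np.cos(a)]
    for k in(.05,.08):
        for lo,hi in((-.2,-.1),(-.1,-.04),(.04,.07),(.07,.1),(.1,.13),(.13,.16),(.16,.2)):
            m=(u>lo)&(u<hi)&(abs(v)<k)&(W[:,2]<.19); print(n,k,lo,hi,np.round(np.percentile(W[m,2],99.5),3))
s=snap('wrist'); save('w0',s['frame']); print(s['position'],s['attitude']); c=cloud(s); print(c[240,320],c[60,60],c[420,580],c[60,580])
E
```

```text
SD 0.05 -0.2 -0.1 0.063
SD 0.05 -0.1 -0.04 0.004
SD 0.05 0.04 0.07 0.004
SD 0.05 0.07 0.1 0.003
SD 0.05 0.1 0.13 0.004
SD 0.05 0.13 0.16 0.004
SD 0.05 0.16 0.2 0.189
SD 0.08 -0.2 -0.1 0.063
SD 0.08 -0.1 -0.04 0.003
SD 0.08 0.04 0.07 0.004
SD 0.08 0.07 0.1 0.004
SD 0.08 0.1 0.13 0.004
SD 0.08 0.13 0.16 0.004
SD 0.08 0.16 0.2 0.189
LD 0.05 -0.2 -0.1 0.063
LD 0.05 -0.1 -0.04 0.003
LD 0.05 0.04 0.07 0.004
LD 0.05 0.07 0.1 0.004
LD 0.05 0.1 0.13 0.093
LD 0.05 0.13 0.16 0.094
LD 0.05 0.16 0.2 0.19
LD 0.08 -0.2 -0.1 0.063
LD 0.08 -0.1 -0.04 0.003
LD 0.08 0.04 0.07 0.004
LD 0.08 0.07 0.1 0.091
LD 0.08 0.1 0.13 0.094
LD 0.08 0.13 0.16 0.094
LD 0.08 0.16 0.2 0.189
[0.64966743 0.07755706 0.38600881] [ 9.90332294e-01 -1.38715101e-01  1.87491435e-04 -1.82182870e-04]
[ 0.65068888 -0.03101346  0.0010391 ] [3.97295593e-01 1.51073472e-01 2.89643937e-04] [0.70031693 0.02495775 0.3283149 ] [ 9.04157406e-01  1.50927210e-01 -2.04048663e-04]
```

View pics/w0.png

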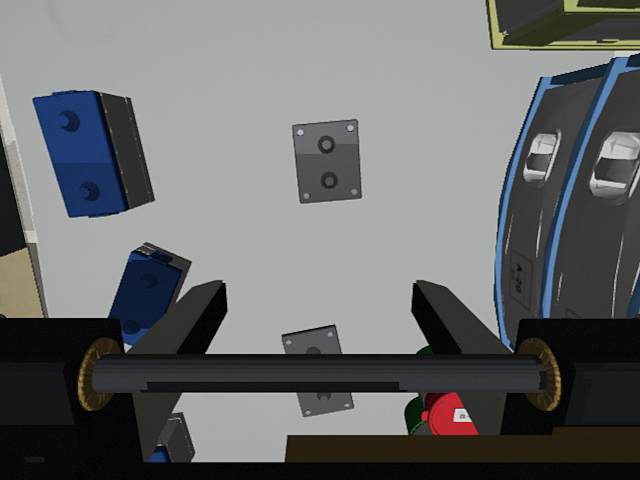

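Wrist view: the short dock is clear at (327,162), the long tall box at (95,150), the long flat at (145,290), and the long dock is partly hidden at (315,370). Now I'll measure precisely by projecting pixels onto the known top planes.

```bash
cat >> h.py <<'E'
SZ=dict(long_tall_box=(.104,.062),long_flat_box=(.104,.036),short_tall_box=(.066,.062),short_flat_box=(.066,.036),long_dock=(.118,.008),short_dock=(.08,.008))
def meas(cam,t,guess,zb=0.,s=None):
    s=s or snap(cam); W=cloud(s); L,h=SZ[t]; z=h+zb; dock='dock' in t; Wd=.066 if dock else .054
    f=s['frame'].astype(int); near=np.hypot(W[...,0]-guess[0],W[...,1]-guess[1])<L/2+.04
    col=(f[...,2]>f[...,0]*1.5+8) if not dock else ((f.max(2)<150)&(f.max(2)-f.min(2)<25))
    m=near&col&(abs(W[...,2]-z)<(.0055 if dock else .006))
    if dock: m=cv2.morphologyEx(m.astype(np.uint8),cv2.MORPH_OPEN,np.ones((3,3)))>0
    v,u=np.nonzero(m); K=np.array(s['K']); a=np.array(s['attitude']); A=a if a.shape==(3,3) else rot(a)
    d=np.stack([(u-K[0,2])/K[0,0],-(v-K[1,2])/K[1,1],-np.ones(len(u))],-1)@A.T
    p=np.array(s['position']); T=(p+d*((z-p[2])/d[:,2])[:,None])[:,:2]
    x,c=fitrect(T,L,Wd,[guess[0],guess[1],np.radians(guess[2])])
    r=cv2.minAreaRect((T*1000).astype(np.float32))
    print(cam,t,len(T),'x %.1f y %.1f yaw %.1f'%(x[0]*1e3,x[1]*1e3,np.degrees(x[2])),'cost %.2f'%c,'rect',np.round(np.hstack(r),1),'z %.4f'%np.median(W[m][:,2]))
G=dict(long_tall_box=(.441,.057,6),long_flat_box=(.459,-.095,-24),short_tall_box=(.452,-.3,8),short_flat_box=(.438,.246,16),long_dock=(.648,-.202,13.3),short_dock=(.659,.048,4.5))
E
python3 - <<'E'
from h import *
for cam,ts in(('wrist',['short_dock','long_tall_box']),('side',SZ),('scene',SZ)):
    s=snap(cam)
    for t in ts: meas(cam,t,G[t],s=s)
E
```

```text
wrist short_dock 4730 x 657.7 y 53.7 yaw 4.9 cost 0.02 rect [657.7  53.7  66.   79.9   4.9] z 0.0094
wrist long_tall_box 7514 x 441.9 y 62.7 yaw 6.5 cost 0.18 rect [442.1  62.6  57.  107.2   6.4] z 0.0633
side long_tall_box 690 x 439.6 y 55.3 yaw 6.3 cost 0.14 rect [439.7  54.6  52.8 109.2   6.2] z 0.0607
side long_flat_box 833 x 458.7 y -98.1 yaw -27.2 cost 0.09 rect [457.9 -98.2 106.6  51.9  65.5] z 0.0347
side short_tall_box 808 x 451.4 y -301.5 yaw 9.1 cost 0.11 rect [ 451.5 -301.6   53.9   69.9    8. ] z 0.0607
side short_flat_box 335 x 437.1 y 243.3 yaw 16.7 cost 0.34 rect [437.3 241.9  54.7  73.   15.9] z 0.0347
side long_dock 1238 x 648.1 y -202.6 yaw 12.4 cost 0.06 rect [ 647.9 -202.8   67.4  119.9   12.3] z 0.0067
side short_dock 535 x 657.7 y 48.3 yaw 4.9 cost 0.10 rect [657.1  48.1  66.5  83.1   5.8] z 0.0070
scene long_tall_box 525 x 439.2 y 53.5 yaw 6.4 cost 0.30 rect [439.8  52.9  53.5 111.    5.5] z 0.0612
scene long_flat_box 592 x 458.0 y -99.5 yaw -26.1 cost 0.16 rect [ 456.1 -101.5  109.8   48.7   63.7] z 0.0351
scene short_tall_box 595 x 450.9 y -302.8 yaw 8.8 cost 0.26 rect [ 450.7 -303.2   55.3   70.3    8.9] z 0.0612
scene short_flat_box 261 x 436.9 y 241.8 yaw 17.2 cost 0.66 rect [436.8 240.8  55.7  74.5  15.7] z 0.0351
scene long_dock 847 x 646.4 y -205.1 yaw 12.3 cost 0.02 rect [ 646.4 -205.    66.5  117.1   12.3] z 0.0073
scene short_dock 375 x 656.3 y 45.5 yaw 6.3 cost 0.02 rect [656.3  45.8  66.5  79.4   6.8] z 0.0072
```

The wrist camera puts things 5–7 mm further in +y than the other cameras do. I'll view the dock from a turned wrist to identify that offset.

Call:
jog_arm(xyz=[[0.05,-0.015,0],[0.05,-0.015,0],[0,0,0],[0,0,0],[0,0,0]], roll=[0,0,10,10,10], hand=[-1,-1,-1,-1,-1])

```text
clock: 1.98
position: [0.6199, 0.1002, 0.2357]
orientation: [-0.0, 0.867, 0.498, 0.0]
force: [-0.5, -0.0, -0.1]
width: 0.0931
```

Call:
jog_arm(xyz=[[0,0,0],[0,0,0],[0,0,0],[0,0,0],[0,0,0]], roll=[10,10,10,10,10], hand=[-1,-1,-1,-1,-1])

```text
clock: 2.6
position: [0.6199, 0.1002, 0.2357]
orientation: [-0.0, 0.996, 0.084, -0.0]
force: [-1.3, -0.1, -1.2]
width: 0.093
```

Call:
jog_arm(xyz=[[0,0,0],[0,0,0],[0,0,0],[0,0,0],[0,0,0]], roll=[10,10,10,10,10], hand=[-1,-1,-1,-1,-1])

```text
clock: 3.22
position: [0.6199, 0.1003, 0.2357]
orientation: [-0.0, 0.939, -0.344, -0.0]
force: [0.2, -1.0, -0.4]
width: 0.0929
```

Call:
jog_arm(xyz=[[0,0,0],[0,0,0],[0,0,0]], roll=[10,0,0], hand=[-1,-1,-1])

```text
clock: 3.6
position: [0.62, 0.1002, 0.2356]
orientation: [-0.0, 0.907, -0.421, -0.0]
force: [0.9, -0.4, 0.7]
width: 0.093
```

```bash
python3 - <<'E'
from h import *
s=robot.sense(); print(s['joint_pos'][6]); go(.441,.057,.2,6)
s=snap('wrist'); meas('wrist','short_dock',G['short_dock'],s=s); np.save('w1.npy',s['frame']); print(s['position'])
save('w1',s['frame'])
E
```

```text
-2.271625848189965
pos [0.62   0.1002 0.2356] yaw -139.8 roll 34.2 shift now [-82.4 164.6  35.6] shift after roll [ -24.3 -182.5   35.6] F [ 0.9 -0.4  0.7] w 0.0930 t 3.6
wrist short_dock 4815 x 658.5 y 54.2 yaw 4.9 cost 0.01 rect [658.3  54.2  66.2  79.9   5. ] z 0.0094
[0.66894284 0.04293051 0.38598487]
```

The wrist camera agrees with itself under rotation (dock at 658.1, 54.0, yaw 4.9), so I'll trust it over the fixed cameras. Next is a view of the long tall box.

Call:
jog_arm(xyz=[[-0.009,0.0485,0],[-0.009,0.0485,0],[-0.009,0.0485,0],[-0.009,0.0485,0],[0,0,0]], roll=[0,0,0,0,-10], hand=[-1,-1,-1,-1,-1])

```text
clock: 4.28
position: [0.4446, 0.0008, 0.2359]
orientation: [-0.0, 0.94, -0.341, -0.001]
force: [0.9, -0.6, 0.5]
width: 0.0936
```

Call:
jog_arm(xyz=[[0,0,0],[0,0,0],[0,0,0],[0,0,0],[0,0,0]], roll=[-10.4,-10.4,-10.4,-10.4,-10.4], hand=[-1,-1,-1,-1,-1])

```text
clock: 4.9
position: [0.4484, 0.0027, 0.236]
orientation: [-0.0, 0.994, 0.108, 0.0]
force: [-0.4, 0.1, -0.5]
width: 0.0929
```

Call:
jog_arm(xyz=[[0,0,0],[0,0,0],[0,0,0],[0,0,0],[0,0,0]], roll=[-10.4,-10.4,-10.4,-10.4,-10.4], hand=[-1,-1,-1,-1,-1])

```text
clock: 5.52
position: [0.4483, 0.0027, 0.236]
orientation: [0.0, 0.846, 0.533, 0.0]
force: [1.1, -0.5, 0.2]
width: 0.0926
```

Call:
jog_arm(xyz=[[0,0,0],[0,0,0],[0,0,0],[0,0,0]], roll=[-10.4,-10.4,-10.4,0], hand=[-1,-1,-1,-1])

```text
clock: 6.02
position: [0.4483, 0.0026, 0.236]
orientation: [0.0, 0.675, 0.738, 0.0]
force: [-0.3, 0.2, 0.5]
width: 0.0929
```

```bash
python3 - <<'E'
from h import *
go(.4425,.06,.2356,6.5)
s=snap('wrist'); meas('wrist','long_tall_box',G['long_tall_box'],s=s); save('w2',s['frame'])
E
```

```text
pos [0.4483 0.0026 0.236 ] yaw 5.1 roll -1.4 shift now [57.7 -0.7  0.4] shift after roll [57.7  0.7  0.4] F [-0.3  0.2  0.5] w 0.0929 t 6.0
wrist long_tall_box 7006 x 440.4 y 62.5 yaw 6.3 cost 0.04 rect [440.1  62.3  53.  106.6   6.3] z 0.0634
```

View pics/w2.png

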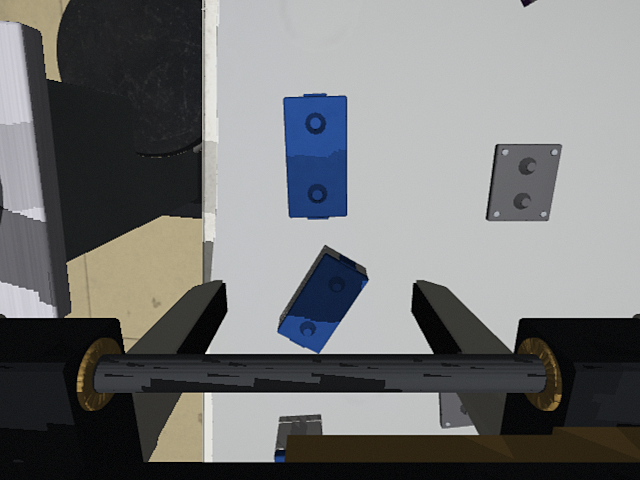

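Wrist view: the long tall box is clear at (316,157), fit 440.4, 62.5, yaw 6.3. The long flat box is at (323,300). Before picking I'll measure the long dock from the wrist.

Call:
jog_arm(xyz=[[-0.047,0.029,0],[-0.047,0.029,0],[-0.047,0.029,0],[-0.047,0.029,0],[-0.047,0.029,0]], roll=[0,0,0,0,0], hand=[-1,-1,-1,-1,-1])

```text
clock: 6.7
position: [0.615, -0.2193, 0.2357]
orientation: [0.0, 0.675, 0.738, 0.0]
force: [1.5, 0.3, -0.8]
width: 0.0931
```

Call:
jog_arm(xyz=[[-0.047,0.029,0],[0,0,0],[0,0,0]], roll=[0,0,0], hand=[-1,-1,-1])

```text
clock: 7.08
position: [0.6468, -0.2611, 0.2351]
orientation: [-0.001, 0.675, 0.738, 0.0]
force: [-0.4, 0.6, -0.7]
width: 0.0928
```

```bash
python3 - <<'E'
from h import *
s=snap('wrist'); meas('wrist','long_dock',(.648,-.197,13),s=s); save('w3',s['frame'])
go(.4404,.0625,.16,6.3)
E
```

```text
wrist long_dock 7263 x 648.4 y -198.1 yaw 12.3 cost 0.01 rect [ 648.3 -198.2   65.9  117.8   12.3] z 0.0094
pos [ 0.6469 -0.2604  0.2356] yaw 5.2 roll -1.1 shift now [ 340.3 -176.1   76.2] shift after roll [ 343.6 -169.8   75.6] F [-0.8 -0.1 -0.1] w 0.0930 t 7.1
```

Call:
jog_arm(xyz=[[0,0,0],[0.0491,-0.0243,0],[0.0491,-0.0243,0],[0.0491,-0.0243,0],[0.0491,-0.0243,0]], roll=[-1.1,0,0,0,0], hand=[-1,-1,-1,-1,-1])

```text
clock: 7.75
position: [0.5275, -0.0751, 0.2365]
orientation: [0.0, 0.666, 0.746, 0.001]
force: [0.1, 0.5, 0.1]
width: 0.0929
```

Call:
jog_arm(xyz=[[0.0491,-0.0243,0],[0.0491,-0.0243,0],[0.0491,-0.0243,0],[0,0,0.05],[0,0,0.04]], roll=[0,0,0,0,0], hand=[-1,-1,-1,-1,-1])

```text
clock: 8.38
position: [0.4396, 0.0625, 0.1458]
orientation: [0.001, 0.666, 0.746, 0.001]
force: [0.6, -1.2, -0.7]
width: 0.0927
```

Call:
jog_arm(xyz=[[0,0,0],[0,0,0]], roll=[0,0], hand=[-1,-1])

```text
clock: 8.62
position: [0.4411, 0.0611, 0.1471]
orientation: [0.001, 0.667, 0.745, 0.001]
force: [0.5, 0.0, 0.4]
width: 0.0929
```

```bash
python3 - <<'E'
from h import *
go(.4404,.0625,.045,6.3)
E
```

```text
pos [0.4411 0.0611 0.1471] yaw 6.3 roll 0.0 shift now [  1.4  -0.8 102.1] shift after roll [  1.5  -0.5 102.1] F [0.5 0.  0.4] w 0.0929 t 8.6
```

Call:
jog_arm(xyz=[[0.0014,-0.0007,0.04],[0,0,0.04],[0,0,0.022],[0,0,0],[0,0,0]], roll=[0,0,0,0,0], hand=[-1,-1,-1,1,1], newtons=35)

```text
clock: 9.25
position: [0.4409, 0.0623, 0.0452]
orientation: [0.001, 0.667, 0.745, 0.001]
force: [0.6, 0.2, 0.8]
width: 0.0775
```

Call:
jog_arm(xyz=[[0,0,0],[0,0,0],[0,0,0],[0,0,0],[0,0,0]], roll=[0,0,0,0,0], hand=[1,1,1,1,1])

```text
clock: 9.88
position: [0.4401, 0.0622, 0.0444]
orientation: [0.0, 0.667, 0.745, 0.001]
force: [-0.6, -0.3, 6.5]
width: 0.0537
```

Call:
jog_arm(xyz=[[0,0,-0.03],[0,0,-0.06],[0,0,-0.04],[0,0,0]], roll=[0,0,0,0], hand=[1,1,1,1])

```text
clock: 10.38
position: [0.441, 0.0624, 0.1761]
orientation: [0.002, 0.667, 0.745, 0.003]
force: [-1.0, 0.1, -2.1]
width: 0.0536
```

```bash
python3 - <<'E'
from h import *
s=robot.sense(); print(s['ft_torque'])
go(.6484,-.1981,.175,12.3)
E
```

```text
[-0.05333409  0.03573228 -0.0356079 ]
pos [0.441  0.0624 0.1761] yaw 6.3 roll -6.0 shift now [-281.6  177.6    2. ] shift after roll [-298.7  147.2    1.1] F [-1.   0.1 -2.1] w 0.0536 t 10.4
```

Call:
jog_arm(xyz=[[-0.0469,0.0296,0],[-0.0469,0.0296,0],[-0.0469,0.0296,0],[-0.0469,0.0296,0],[-0.0469,0.0296,0]], roll=[0,0,0,0,0], hand=[1,1,1,1,1])

```text
clock: 11.0
position: [0.6119, -0.1557, 0.1708]
orientation: [-0.002, 0.667, 0.745, -0.001]
force: [1.4, 0.5, -1.8]
width: 0.054
```

Call:
jog_arm(xyz=[[-0.0469,0.0296,0],[0,0,0],[0,0,0.05],[0,0,0.035],[0,0,0]], roll=[0,-6,0,0,0], hand=[1,1,1,1,1])

```text
clock: 11.62
position: [0.6427, -0.1968, 0.0827]
orientation: [-0.006, 0.627, 0.779, -0.002]
force: [-0.2, 0.7, -1.5]
width: 0.0533
```

Call:
jog_arm(xyz=[[0,0,0]], roll=[0], hand=[1])

```text
clock: 11.75
position: [0.6472, -0.1982, 0.0887]
orientation: [0.0, 0.627, 0.779, 0.0]
force: [-0.0, 0.2, -0.9]
width: 0.0535
```

```bash
python3 - <<'E'
from h import *
go(.6484,-.1981,.0535,12.3)
s=snap('wrist'); save('w4',s['frame'])
meas('wrist','long_tall_box',(.6484,-.1981,12.3),zb=.0915-.045-.0,s=s)
E
```

```text
pos [ 0.6472 -0.1982  0.0887] yaw 12.3 roll 0.0 shift now [-0.2  1.2 35.2] shift after roll [-0.2  1.2 35.2] F [-0.   0.2 -0.9] w 0.0535 t 11.8
wrist long_tall_box 23953 x 646.4 y -195.5 yaw 12.4 cost 0.01 rect [ 646.3 -195.2   52.9  104.2   12.3] z 0.1075
```

View pics/w4.png

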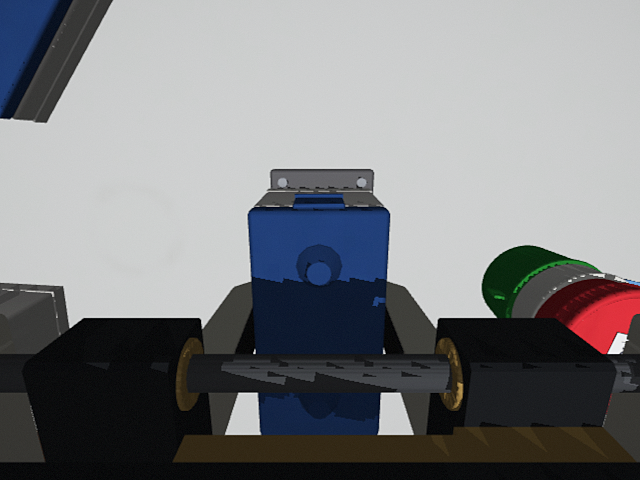

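The held box, seen at (318,320) and centred between the jaws, measures about 2.5 mm forward along its length. The plate's end shows ahead at (322,180). I'll correct and lower.

Call:
jog_arm(xyz=[[-0.002,0.0013,0],[0,0,0.015],[0,0,0.01],[0,0,0.006],[0,0,0]], roll=[0,0,0,0,0], hand=[1,1,1,1,1])

```text
clock: 12.42
position: [0.648, -0.1996, 0.0566]
orientation: [-0.001, 0.627, 0.779, -0.0]
force: [-0.4, -0.5, -1.7]
width: 0.0536
```

Call:
jog_arm(xyz=[[0,0,0.003],[0,0,0.002],[0,0,0]], roll=[0,0,0], hand=[1,1,1])

```text
clock: 12.8
position: [0.6486, -0.1994, 0.0527]
orientation: [-0.0, 0.627, 0.779, 0.0]
force: [-1.0, 0.4, -1.9]
width: 0.0537
```

Call:
jog_arm(xyz=[[0,0,0.001],[0,0,0],[0,0,0],[0,0,0],[0,0,0]], roll=[0,0,0,0,0], hand=[1,-1,-1,-1,-1])

```text
clock: 13.42
position: [0.6485, -0.1999, 0.0515]
orientation: [0.0, 0.627, 0.779, -0.0]
force: [0.2, -0.1, 0.1]
width: 0.0892
```

Call:
jog_arm(xyz=[[0,0,-0.05],[0,0,-0.06],[0,0,-0.06],[0,0,0],[0,0,0]], roll=[0,0,0,0,0], hand=[-1,-1,-1,-1,-1])

```text
clock: 14.05
position: [0.648, -0.1996, 0.2212]
orientation: [-0.0, 0.627, 0.779, -0.0]
force: [-0.3, 0.0, -0.9]
width: 0.0927
```

```bash
cat >> h.py <<'E'
def plane(cam,t,xy,yaw,z,s=None):
    s=s or snap(cam); W=cloud(s); f=s['frame'].astype(int); L=SZ[t][0]; a=np.radians(yaw); d=W[...,:2]-np.array(xy)
    u=d@[np.cos(a),np.sin(a)]; v=d@[-np.sin(a),np.cos(a)]
    m=(abs(u)<.024)&(abs(v)<L/2-.003)&(f[...,2]>f[...,0]*1.5+8)&(abs(W[...,2]-z)<.012)
    lug=m&(W[...,2]>z+.0055); m&=~lug; m&=~(cv2.dilate(lug.astype(np.uint8),np.ones((7,7)))>0)
    A=np.c_[u[m],v[m],np.ones(m.sum())]; c=np.linalg.lstsq(A,W[m][:,2],rcond=None)[0]
    print('plane tilt deg',np.round(np.degrees(c[:2]),2),'z %.4f'%c[2],'n',m.sum())
E
python3 - <<'E'
from h import *
s=snap('wrist'); meas('wrist','long_tall_box',(.6484,-.1981,12.3),zb=.008,s=s); plane('wrist','long_tall_box',(.6484,-.1981),12.3,.07,s)
go(.452,-.295-.06,.236,8.9)
E
```

```text
wrist long_tall_box 6850 x 648.2 y -198.7 yaw 12.5 cost 0.05 rect [ 648.3 -198.7   53.1  106.8   12.6] z 0.0713
plane tilt deg [-0.03  0.  ] z 0.0714 n 5312
pos [ 0.6475 -0.1995  0.22  ] yaw 12.3 roll 3.4 shift now [-110.3 -224.2  -15.5] shift after roll [-123.4 -217.2  -16. ] F [-0.1  0.6 -0.6] w 0.0929 t 14.1
```

The long tall box is seated: level to 0.05°, at the right height, centred within 1 mm. Next is the long flat box.

Call:
jog_arm(xyz=[[0.023,-0.05,0],[0.023,-0.05,0],[0.023,-0.05,0],[0.023,-0.05,0],[0,0,-0.01]], roll=[0,0,0,0,9.5], hand=[-1,-1,-1,-1,-1])

```text
clock: 14.72
position: [0.425, -0.1506, 0.2283]
orientation: [-0.007, 0.692, 0.722, -0.003]
force: [1.0, -0.5, 0.7]
width: 0.0931
```

Call:
jog_arm(xyz=[[0,0,0],[0,0,0],[0,0,0],[0,0,0],[0,0,0]], roll=[9.5,9.5,9.5,0,0], hand=[-1,-1,-1,-1,-1])

```text
clock: 15.35
position: [0.433, -0.1523, 0.2308]
orientation: [-0.001, 0.846, 0.533, -0.001]
force: [0.5, 1.1, -0.4]
width: 0.093
```

```bash
python3 - <<'E'
from h import *
s=snap('wrist'); meas('wrist','long_flat_box',(.459,-.092,-25),s=s); save('w5',s['frame'])
go(.459,-.092,.12,-25)
E
```

```text
wrist long_flat_box 6258 x 459.5 y -90.4 yaw -25.6 cost 0.04 rect [459.5 -90.5 106.1  53.   64.4] z 0.0374
pos [ 0.4331 -0.1524  0.231 ] yaw -25.6 roll -0.6 shift now [ 65.7  -2.6 111. ] shift after roll [ 65.7  -2.1 111. ] F [-0.6  0.4 -0.8] w 0.0928 t 15.4
```

View pics/w5.png

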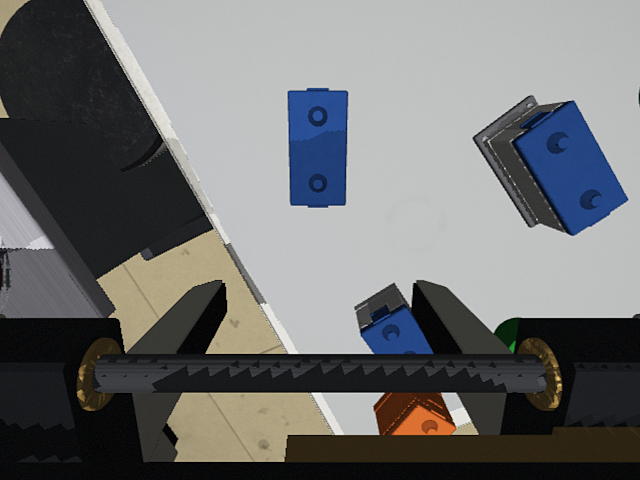

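The long flat box is at (318,147), aligned with the jaws. The stacked long tall box stands right at (565,165).

Call:
jog_arm(xyz=[[0.034,-0.0015,0],[0.034,-0.0015,0],[0,0,0.055],[0,0,0.055],[0,0,0]], roll=[0,0,0,0,0], hand=[-1,-1,-1,-1,-1])

```text
clock: 16.02
position: [0.4573, -0.0894, 0.1187]
orientation: [-0.003, 0.846, 0.533, -0.004]
force: [0.6, -0.4, -0.5]
width: 0.093
```

Call:
jog_arm(xyz=[[0,0,0.04],[0,0,0.03],[0,0,0],[0,0,0]], roll=[0,0,0,0], hand=[-1,-1,-1,-1])

```text
clock: 16.52
position: [0.4619, -0.0904, 0.0536]
orientation: [0.001, 0.847, 0.532, 0.001]
force: [-0.1, -0.1, -0.9]
width: 0.0925
```

```bash
python3 - <<'E'
from h import *
go(.4595,-.0904,.024,-25.6)
E
```

```text
pos [ 0.4619 -0.0904  0.0536] yaw -25.7 roll -0.1 shift now [-1.1 -2.2 29.6] shift after roll [-1.  -2.1 29.6] F [-0.1 -0.1 -0.9] w 0.0925 t 16.5
```

Call:
jog_arm(xyz=[[-0.001,-0.002,0.015],[0,0,0.0145],[0,0,0],[0,0,0],[0,0,0]], roll=[0,0,0,0,0], hand=[-1,-1,-1,1,1])

```text
clock: 17.15
position: [0.4584, -0.09, 0.0226]
orientation: [0.0, 0.847, 0.532, 0.0]
force: [-0.0, 0.8, -0.3]
width: 0.0768
```

Call:
jog_arm(xyz=[[0,0,0],[0,0,0],[0,0,0],[0,0,0],[0,0,0]], roll=[0,0,0,0,0], hand=[1,1,1,1,1])

```text
clock: 17.77
position: [0.4585, -0.0901, 0.0223]
orientation: [0.0, 0.847, 0.532, 0.0]
force: [1.1, -0.4, 1.3]
width: 0.0538
```

Call:
jog_arm(xyz=[[0,0,-0.03],[0,0,-0.06],[0,0,-0.06],[0,0,-0.03],[0,0,0]], roll=[0,0,0,0,0], hand=[1,1,1,1,1])

```text
clock: 18.4
position: [0.4587, -0.09, 0.2037]
orientation: [0.001, 0.847, 0.532, 0.002]
force: [-1.2, 0.2, -2.3]
width: 0.0536
```

```bash
python3 - <<'E'
from h import *
go(.6484,-.1985,.2,12.3)
E
```

```text
pos [ 0.4587 -0.09    0.2037] yaw -25.7 roll -38.0 shift now [-15.6 217.9   4.5] shift after roll [-146.4  162.2    3.7] F [-1.2  0.2 -2.3] w 0.0536 t 18.4
```

Call:
jog_arm(xyz=[[-0.004,0.0545,0],[-0.004,0.0545,0],[-0.004,0.0545,0],[-0.004,0.0545,0],[0,0,0]], roll=[0,0,0,0,-9.5], hand=[1,1,1,1,1])

```text
clock: 19.02
position: [0.6482, -0.201, 0.1965]
orientation: [-0.002, 0.799, 0.601, -0.002]
force: [-1.0, -0.0, -1.6]
width: 0.0538
```

Call:
jog_arm(xyz=[[0,0,0],[0,0,0],[0,0,0],[0,0,0.05],[0,0,0.035]], roll=[-9.5,-9.5,-9.5,0,0], hand=[1,1,1,1,1])

```text
clock: 19.65
position: [0.6447, -0.198, 0.1118]
orientation: [-0.004, 0.627, 0.779, -0.001]
force: [0.1, 0.6, -1.5]
width: 0.0535
```

Call:
jog_arm(xyz=[[0,0,0],[0,0,0]], roll=[0,0], hand=[1,1])

```text
clock: 19.9
position: [0.6478, -0.1989, 0.1169]
orientation: [-0.0, 0.627, 0.779, 0.0]
force: [0.3, 0.5, -1.6]
width: 0.0537
```

```bash
python3 - <<'E'
from h import *
go(.6484,-.1985,.0923,12.4)
p=robot.sense()['position'][2]
meas('wrist','long_flat_box',(.6484,-.1985,12.3),zb=p-.0223)
E
```

```text
pos [ 0.6478 -0.1989  0.1169] yaw 12.3 roll -0.1 shift now [ 0.3  0.7 24.6] shift after roll [ 0.3  0.7 24.6] F [ 0.3  0.5 -1.6] w 0.0537 t 19.9
wrist long_flat_box 22588 x 647.3 y -197.7 yaw 12.3 cost 0.08 rect [ 647.2 -197.4   53.8  107.3   12.3] z 0.1318
```

Aligned within about 1 mm; lowering.

Call:
jog_arm(xyz=[[-0.0005,0.001,0.008],[0,0,0.008],[0,0,0.005],[0,0,0.003],[0,0,0.001]], roll=[0,0,0,0,0], hand=[1,1,1,1,1])

```text
clock: 20.58
position: [0.6488, -0.1992, 0.0924]
orientation: [0.0, 0.627, 0.779, 0.0]
force: [-1.8, 0.4, 2.3]
width: 0.0541
```

Call:
jog_arm(xyz=[[0,0,0],[0,0,0]], roll=[0,0], hand=[1,1])

```text
clock: 20.82
position: [0.6488, -0.1992, 0.0924]
orientation: [0.0, 0.627, 0.779, 0.0]
force: [-0.4, 0.0, 0.1]
width: 0.0538
```

Down at the expected height (0.0924 against 0.0923). Release, rise and check.

Call:
jog_arm(xyz=[[0,0,0.001],[0,0,0],[0,0,0],[0,0,0],[0,0,0]], roll=[0,0,0,0,0], hand=[1,-1,-1,-1,-1])

```text
clock: 21.45
position: [0.6486, -0.1992, 0.091]
orientation: [-0.0, 0.627, 0.779, -0.0]
force: [0.1, 0.3, -0.7]
width: 0.089
```

Call:
jog_arm(xyz=[[0,0,-0.04],[0,0,-0.06],[0,0,-0.06],[0,0,0],[0,0,0]], roll=[0,0,0,0,0], hand=[-1,-1,-1,-1,-1])

```text
clock: 22.08
position: [0.6482, -0.1991, 0.2507]
orientation: [-0.0, 0.627, 0.779, -0.0]
force: [-1.5, -0.7, -0.9]
width: 0.093
```

```bash
python3 - <<'E'
from h import *
s=snap('wrist'); meas('wrist','long_flat_box',(.6484,-.1985,12.3),zb=.07,s=s); plane('wrist','long_flat_box',(.6484,-.1985),12.3,.106,s)
go(.461,-.355,.236,8.9)
E
```

```text
wrist long_flat_box 7110 x 648.3 y -198.3 yaw 12.3 cost 0.05 rect [ 648.3 -198.3   53.   106.5   12.3] z 0.1073
plane tilt deg [-0.07 -0.01] z 0.1073 n 5545
pos [ 0.6477 -0.1989  0.2495] yaw 12.3 roll 3.4 shift now [-112.7 -215.7   13.9] shift after roll [-125.3 -208.6   13.5] F [-0.2  1.2 -0.4] w 0.0932 t 22.1
```

The long stack is seated and level (tilt 0.07°). Now the short tall box (blue, not the orange one beside it).

Call:
jog_arm(xyz=[[-0.0225,-0.043,0.0025],[-0.0225,-0.043,0.0025],[-0.0225,-0.043,0.0025],[-0.0225,-0.043,0.0025],[-0.0225,-0.043,0.0025]], roll=[0,0,0,0,0], hand=[-1,-1,-1,-1,-1])

```text
clock: 22.75
position: [0.4604, -0.3552, 0.2364]
orientation: [-0.002, 0.627, 0.779, -0.0]
force: [0.3, -0.1, 0.1]
width: 0.093
```

Call:
jog_arm(xyz=[[0,0,0],[0,0,0],[0,0,0]], roll=[3.4,0,0], hand=[-1,-1,-1])

```text
clock: 23.12
position: [0.463, -0.3538, 0.2376]
orientation: [-0.001, 0.649, 0.761, 0.0]
force: [0.4, -0.0, -0.6]
width: 0.0929
```

```bash
python3 - <<'E'
from h import *
s=snap('wrist'); meas('wrist','short_tall_box',(.452,-.295,9),s=s); save('w6',s['frame'])
go(.452,-.295,.12,9)
E
```

```text
wrist short_tall_box 4238 x 452.3 y -296.1 yaw 8.8 cost 0.11 rect [ 452.3 -296.3   53.    69.3    8.8] z 0.0634
pos [ 0.4631 -0.3538  0.2378] yaw 9.1 roll 0.1 shift now [ 59.7  -1.6 117.9] shift after roll [ 59.8  -1.8 117.8] F [0.7 1.  0.4] w 0.0932 t 23.2
```

View pics/w6.png

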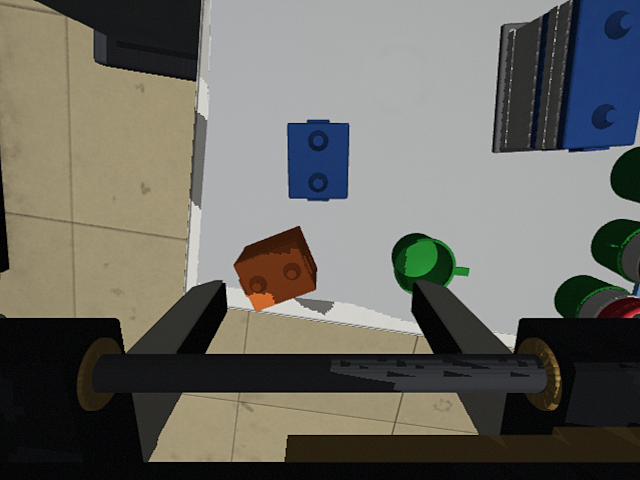

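The blue short tall box is at (318,160), yaw 8.8. The orange one at (276,270) and the cup at (424,262) are clear of the jaws.

Call:
jog_arm(xyz=[[0.03,-0.0008,0],[0.029,-0.0008,0],[0,0,0.055],[0,0,0.055],[0,0,0]], roll=[0,0,0,0,0], hand=[-1,-1,-1,-1,-1])

```text
clock: 23.8
position: [0.4497, -0.2944, 0.1252]
orientation: [-0.005, 0.649, 0.761, -0.001]
force: [1.0, 0.3, 0.9]
width: 0.0927
```

Call:
jog_arm(xyz=[[0,0,0],[0,0,0]], roll=[0,0], hand=[-1,-1])

```text
clock: 24.05
position: [0.4534, -0.2978, 0.131]
orientation: [0.002, 0.65, 0.76, 0.0]
force: [-0.0, -0.2, -0.0]
width: 0.0927
```

```bash
python3 - <<'E'
from h import *
go(.4523,-.2962,.045,8.8)
E
```

```text
pos [ 0.4534 -0.2978  0.131 ] yaw 8.9 roll 0.1 shift now [ 2.  -1.2 86. ] shift after roll [ 1.7 -0.9 86. ] F [-0.  -0.2 -0. ] w 0.0927 t 24.1
```

Call:
jog_arm(xyz=[[0.0017,-0.001,0.04],[0,0,0.03],[0,0,0.016],[0,0,0],[0,0,0]], roll=[0,0,0,0,0], hand=[-1,-1,-1,-1,1])

```text
clock: 24.68
position: [0.4516, -0.296, 0.0439]
orientation: [0.001, 0.65, 0.76, 0.0]
force: [-0.3, 0.0, 0.5]
width: 0.087
```

Call:
jog_arm(xyz=[[0,0,0],[0,0,0],[0,0,0],[0,0,0],[0,0,0]], roll=[0,0,0,0,0], hand=[1,1,1,1,1])

```text
clock: 25.3
position: [0.4511, -0.2954, 0.0429]
orientation: [0.0, 0.65, 0.76, 0.0]
force: [-0.2, 0.6, 2.6]
width: 0.0541
```

Call:
jog_arm(xyz=[[0,0,0],[0,0,-0.04],[0,0,-0.06],[0,0,-0.06],[0,0,0]], roll=[0,0,0,0,0], hand=[1,1,1,1,1])

```text
clock: 25.92
position: [0.4526, -0.297, 0.2069]
orientation: [0.005, 0.65, 0.76, 0.001]
force: [1.0, -0.2, -2.3]
width: 0.0538
```

```bash
python3 - <<'E'
from h import *
go(.6581,.054,.2,4.9); go(.55,-.05,.2,4.9)
E
```

```text
pos [ 0.4526 -0.297   0.2069] yaw 8.9 roll 4.0 shift now [315.1 257.1   6.7] shift after roll [332.2 234.7   6.9] F [ 1.  -0.2 -2.3] w 0.0538 t 25.9
pos [ 0.4526 -0.297   0.2069] yaw 8.9 roll 4.0 shift now [229.1 134.3   6.4] shift after roll [237.8 118.2   6.9] F [ 1.  -0.2 -2.3] w 0.0538 t 25.9
```

Call:
jog_arm(xyz=[[0.045,0.0367,0],[0.045,0.0367,0],[0.045,0.0367,0],[0.045,0.0367,0],[0.045,0.0367,0]], roll=[0,0,0,0,0], hand=[1,1,1,1,1])

```text
clock: 26.55
position: [0.5963, -0.0432, 0.2002]
orientation: [-0.002, 0.65, 0.76, -0.002]
force: [-0.1, -0.6, -1.5]
width: 0.0537
```

Call:
jog_arm(xyz=[[0.045,0.0367,0],[0.045,0.0367,0],[0,0,0],[0,0,0.06],[0,0,0.05]], roll=[0,0,4,0,0], hand=[1,1,1,1,1])

```text
clock: 27.18
position: [0.6535, 0.0554, 0.0886]
orientation: [-0.001, 0.676, 0.737, -0.002]
force: [0.5, 0.2, -2.3]
width: 0.0537
```

Call:
jog_arm(xyz=[[0,0,0],[0,0,0],[0,0,0]], roll=[0,0,0], hand=[1,1,1])

```text
clock: 27.55
position: [0.6574, 0.0557, 0.0951]
orientation: [0.002, 0.676, 0.737, 0.002]
force: [-0.0, -0.5, -1.0]
width: 0.054
```

```bash
python3 - <<'E'
from h import *
go(.6581,.054,.0512,4.9)
p=robot.sense()['position'][2]
s=snap('wrist'); meas('wrist','short_tall_box',(.6581,.054,4.9),zb=p-.0432,s=s); save('w7',s['frame'])
E
```

```text
pos [0.6574 0.0557 0.0951] yaw 4.9 roll -0.0 shift now [-1.7  0.4 44. ] shift after roll [-1.7  0.6 43.9] F [-0.  -0.5 -1. ] w 0.0540 t 27.6
wrist short_tall_box 13596 x 656.9 y 55.8 yaw 4.8 cost 0.26 rect [657.   56.1  54.   71.1   4.9] z 0.1154
```

Call:
jog_arm(xyz=[[-0.0017,0.0008,0.015],[0,0,0.012],[0,0,0.008],[0,0,0.005],[0,0,0.002]], roll=[0,0,0,0,0], hand=[1,1,1,1,1])

```text
clock: 28.22
position: [0.6572, 0.0541, 0.051]
orientation: [0.0, 0.676, 0.737, 0.0]
force: [-0.8, -0.4, 6.6]
width: 0.0537
```

Call:
jog_arm(xyz=[[0,0,0.002],[0,0,0],[0,0,0]], roll=[0,0,0], hand=[1,1,1])

```text
clock: 28.6
position: [0.6572, 0.0542, 0.051]
orientation: [0.0, 0.676, 0.737, 0.001]
force: [-1.9, -0.7, 7.6]
width: 0.0537
```

Seated height reached with 7 N of contact. Release and check.

Call:
jog_arm(xyz=[[0,0,0],[0,0,0],[0,0,0],[0,0,0]], roll=[0,0,0,0], hand=[-1,-1,-1,-1])

```text
clock: 29.1
position: [0.6565, 0.054, 0.0484]
orientation: [-0.0, 0.676, 0.737, -0.0]
force: [-0.6, -0.3, -0.7]
width: 0.0889
```

Call:
jog_arm(xyz=[[0,0,-0.05],[0,0,-0.06],[0,0,-0.06],[0,0,0],[0,0,0]], roll=[0,0,0,0,0], hand=[-1,-1,-1,-1,-1])

```text
clock: 29.72
position: [0.656, 0.054, 0.2181]
orientation: [-0.0, 0.676, 0.737, -0.0]
force: [-0.2, 0.8, 0.3]
width: 0.0933
```

```bash
python3 - <<'E'
from h import *
s=snap('wrist'); meas('wrist','short_tall_box',(.6581,.054,4.9),zb=.008,s=s); plane('wrist','short_tall_box',(.6581,.054),4.9,.07,s)
go(.455,.194,.236,16.3)
E
```

```text
wrist short_tall_box 4328 x 657.0 y 53.5 yaw 5.1 cost 0.10 rect [657.1  53.9  53.1  69.9   5.3] z 0.0713
plane tilt deg [-0.07  0.07] z 0.0714 n 2956
pos [0.6555 0.0539 0.217 ] yaw 4.9 roll -11.4 shift now [ 156.7 -187.9  -18.3] shift after roll [ 190.7 -153.1  -19. ] F [-1.  -0.6 -0.5] w 0.0929 t 29.8
```

Seated and level at the same height as the long tall box. Last is the short flat box.

Call:
jog_arm(xyz=[[0.0313,-0.0376,-0.0037],[0.0313,-0.0376,-0.0037],[0.0313,-0.0376,-0.0037],[0.0313,-0.0376,-0.0037],[0.0313,-0.0376,-0.0037]], roll=[0,0,0,0,0], hand=[-1,-1,-1,-1,-1])

```text
clock: 30.4
position: [0.4535, 0.1943, 0.2354]
orientation: [-0.001, 0.676, 0.737, -0.002]
force: [0.0, 0.0, 0.6]
width: 0.0931
```

Call:
jog_arm(xyz=[[0,0,0],[0,0,0],[0,0,0],[0,0,0]], roll=[-5.7,-5.7,0,0], hand=[-1,-1,-1,-1])

```text
clock: 30.9
position: [0.4555, 0.1935, 0.2362]
orientation: [-0.001, 0.6, 0.8, -0.001]
force: [0.2, -0.1, 0.1]
width: 0.0932
```

```bash
python3 - <<'E'
from h import *
s=snap('wrist'); meas('wrist','short_flat_box',(.438,.251,16),s=s); save('w8',s['frame'])
go(.438,.251,.12,16)
E
```

```text
wrist short_flat_box 3686 x 437.7 y 252.3 yaw 15.9 cost 0.07 rect [437.7 252.3  53.   68.4  15.9] z 0.0374
pos [0.4557 0.1935 0.2364] yaw 16.2 roll 0.2 shift now [ 60.1  -0.7 116.4] shift after roll [ 60.1  -1.1 116.4] F [0.2 0.4 0. ] w 0.0929 t 30.9
```

View pics/w8.png

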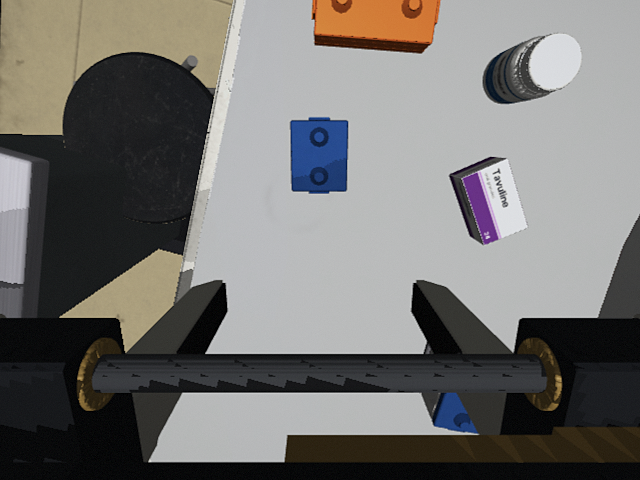

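The short flat box is at (319,157), yaw 15.9. The orange long box at (375,25) and the carton at (488,200) are clear.

Call:
jog_arm(xyz=[[0.031,-0.0005,0],[0.0305,-0.0005,0],[0,0,0.06],[0,0,0.06],[0,0,0.03]], roll=[0,0,0,0,0], hand=[-1,-1,-1,-1,-1])

```text
clock: 31.58
position: [0.4361, 0.2516, 0.0842]
orientation: [-0.001, 0.6, 0.8, -0.002]
force: [0.6, -0.0, -0.2]
width: 0.0928
```

Call:
jog_arm(xyz=[[0,0,0],[0,0,0]], roll=[0,0], hand=[-1,-1])

```text
clock: 31.82
position: [0.4386, 0.2531, 0.0882]
orientation: [0.0, 0.6, 0.8, 0.001]
force: [1.1, 0.1, -0.3]
width: 0.0929
```

```bash
python3 - <<'E'
from h import *
go(.4377,.2523,.024,15.9)
E
```

```text
pos [0.4386 0.2531 0.0882] yaw 16.3 roll 0.4 shift now [-0.5 -1.2 64.2] shift after roll [-0.5 -1.1 64.2] F [ 1.1  0.1 -0.3] w 0.0929 t 31.8
```

Call:
jog_arm(xyz=[[-0.0005,-0.001,0.03],[0,0,0.02],[0,0,0.0142],[0,0,0],[0,0,0]], roll=[0.4,0,0,0,0], hand=[-1,-1,-1,-1,1])

```text
clock: 32.45
position: [0.4376, 0.2523, 0.0239]
orientation: [0.0, 0.603, 0.798, 0.001]
force: [0.2, -0.9, 0.6]
width: 0.0867
```

Call:
jog_arm(xyz=[[0,0,0],[0,0,0],[0,0,0],[0,0,0],[0,0,0]], roll=[0,0,0,0,0], hand=[1,1,1,1,1])

```text
clock: 33.08
position: [0.4371, 0.252, 0.0231]
orientation: [0.0, 0.602, 0.798, 0.0]
force: [0.2, -0.3, 3.1]
width: 0.054
```

Call:
jog_arm(xyz=[[0,0,0],[0,0,-0.06],[0,0,-0.06],[0,0,-0.06],[0,0,0]], roll=[0,0,0,0,0], hand=[1,1,1,1,1])

```text
clock: 33.7
position: [0.4392, 0.2533, 0.2072]
orientation: [0.002, 0.603, 0.798, 0.005]
force: [0.1, -0.2, -1.8]
width: 0.0538
```

```bash
python3 - <<'E'
from h import *
go(.6575,.0537,.2,4.9)
E
```

```text
pos [0.4392 0.2533 0.2072] yaw 15.9 roll 11.0 shift now [-251.8  155.2    8. ] shift after roll [-217.5  200.4    7.2] F [ 0.1 -0.2 -1.8] w 0.0538 t 33.7
```

Call:
jog_arm(xyz=[[-0.05,0.031,0],[-0.05,0.031,0],[-0.05,0.031,0],[-0.05,0.031,0],[-0.05,0.031,0]], roll=[0,0,0,0,0], hand=[1,1,1,1,1])

```text
clock: 34.33
position: [0.6544, 0.0525, 0.2004]
orientation: [-0.002, 0.602, 0.798, -0.001]
force: [1.3, 1.3, -0.6]
width: 0.0537
```

Call:
jog_arm(xyz=[[0,0,0],[0,0,0],[0,0,0.05],[0,0,0.035],[0,0,0]], roll=[5.5,5.5,0,0,0], hand=[1,1,1,1,1])

```text
clock: 34.95
position: [0.6505, 0.0536, 0.1127]
orientation: [-0.004, 0.676, 0.737, -0.004]
force: [-0.4, 0.4, 0.3]
width: 0.054
```

Call:
jog_arm(xyz=[[0,0,0],[0,0,0]], roll=[0,0], hand=[1,1])

```text
clock: 35.2
position: [0.6556, 0.0539, 0.1197]
orientation: [0.001, 0.676, 0.737, 0.001]
force: [-0.1, 0.0, -0.8]
width: 0.0536
```

```bash
python3 - <<'E'
from h import *
go(.6575,.0537,.0931,4.9)
p=robot.sense()['position'][2]
meas('wrist','short_flat_box',(.6575,.0537,4.9),zb=p-.0233)
E
```

```text
pos [0.6556 0.0539 0.1197] yaw 4.9 roll -0.0 shift now [-0.4  1.8 26.6] shift after roll [-0.4  1.9 26.6] F [-0.1  0.  -0.8] w 0.0536 t 35.2
wrist short_flat_box 12740 x 655.0 y 56.3 yaw 5.0 cost 0.13 rect [655.1  55.6  53.8  70.8   4.7] z 0.1337
```

Call:
jog_arm(xyz=[[-0.0012,0.0019,0.006],[0,0,0.008],[0,0,0.006],[0,0,0.004],[0,0,0.0025]], roll=[0,0,0,0,0], hand=[1,1,1,1,1])

```text
clock: 35.88
position: [0.6564, 0.0529, 0.0932]
orientation: [-0.0, 0.676, 0.737, -0.0]
force: [-5.4, -0.2, 17.2]
width: 0.0541
```

Call:
jog_arm(xyz=[[0,0,0.001],[0,0,0],[0,0,0]], roll=[0,0,0], hand=[1,1,1])

```text
clock: 36.25
position: [0.6564, 0.0529, 0.0932]
orientation: [0.0, 0.676, 0.737, 0.0]
force: [-5.7, -0.2, 11.9]
width: 0.0538
```

Seated height reached. Release, rise and check, with a final side view.

Call:
jog_arm(xyz=[[0,0,0],[0,0,0],[0,0,0],[0,0,0]], roll=[0,0,0,0], hand=[-1,-1,-1,-1])

```text
clock: 36.75
position: [0.6564, 0.0528, 0.0901]
orientation: [-0.0, 0.676, 0.737, -0.0]
force: [-0.6, -0.3, 0.1]
width: 0.0891
```

Call:
jog_arm(xyz=[[0,0,-0.04],[0,0,-0.06],[0,0,-0.06],[0,0,0],[0,0,0]], roll=[0,0,0,0,0], hand=[-1,-1,-1,-1,-1])

```text
clock: 37.38
position: [0.6559, 0.0528, 0.2499]
orientation: [-0.0, 0.676, 0.737, -0.0]
force: [0.4, 0.3, -0.9]
width: 0.0926
```

```bash
python3 - <<'E'
from h import *
s=snap('wrist'); meas('wrist','short_flat_box',(.6575,.0537,4.9),zb=.07,s=s); plane('wrist','short_flat_box',(.6575,.0537),4.9,.106,s)
s=snap('side'); save('end',s['frame']); meas('side','long_flat_box',(.648,-.204,12.3),zb=.07,s=s)
E
```

```text
wrist short_flat_box 4442 x 655.9 y 53.7 yaw 5.0 cost 0.09 rect [655.9  53.8  53.   68.8   4.9] z 0.1074
plane tilt deg [-0.06 -0.04] z 0.1074 n 3036
side long_flat_box 963 x 646.7 y -204.9 yaw 12.4 cost 0.12 rect [ 646.1 -205.1   56.   107.7   12.4] z 0.1048
```

View pics/end.png

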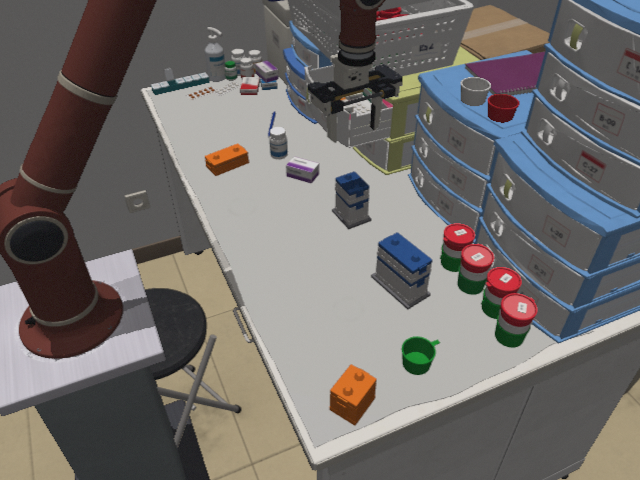

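The final picture shows both stacks, short at (351,198) and long at (403,265). The oranges, carton, bottle and cup are where they were. Handing in.

```bash
python3 -c "
from h import *
print(robot.sign_off())"
```

```text
the job is handed in; nothing more can be done
None
```

I stacked all four blue boxes on their plates, tall box below and flat one on top, and handed the job in after about 37.5 s of the 109 s allowed.

- **Seating:** After each release, the wrist camera showed the lid level to within 0.1°. The lid heights, 0.071 m on the tall boxes and 0.107 m on the flat ones, match fully seated boxes once the camera's usual 1.4 mm height excess is allowed for. Each box also came down to the seated gripper height it should reach before I let go.
- **Position:** The long boxes measured within 1 mm of the plate centre. The short flat box measured about 2 mm off the plate centre in x, and about 1 mm off the box below it, with height and level still correct. It took up to 17 N on lowering, the highest force I read.
- **Other items:** The final side view shows the carton, bottle, cup and both orange look-alikes where they stood. I judged this by eye and did not measure it.
- **Disagreement:** The two fixed cameras put things 5–9 mm lower in y than the wrist camera. The wrist camera gave the same answer from two very different angles, so I used it throughout.

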